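# Set up the drop-front of a bathroom cabinet

### The job

Get the little white bathroom cabinet ready for use: pull both wooden slide-out supports all the way out by their black pulls, and only then swing the drop-front flap down so that it rests level on the two of them. Leave the drawer between the supports shut and do not move the things standing around or on the cabinet.

Things in the scene. Friction and masses are not known exactly. Their poses are not given: they have to be found in the camera images.
- left_support (a joint): Wooden slide-out support (bar 22 mm wide, 44 mm tall) at the cabinet's left end as the robot sees it (+y). Value: m pulled out, 0 pushed in, 0.09 fully out at its stop. It slides straight out of the cabinet's front towards the robot (along -x of flap_hinge) and stays where it is left; 2 to 3 N moves it slowly.
- right_support (a joint): The same support at the cabinet's right end (-y): 0 pushed in, 0.09 fully out.
- left_pull (a point): Centre of the black pull block on the left support's front end: 24 mm along the pull direction, 16 mm wide, 32 mm tall, 40 mm above the counter, on a thin 27 mm stem. The room above it and on both sides is free: pinch it across its width from above. Moves with the support; its x axis points into the cabinet, y to the left along its front, z up.
- right_pull (a point): The same point on the right support's pull. The two pulls stand 250 mm apart; a small round steel drawer knob lies midway between them and must not be pulled.
- flap (a joint): Flap, 310 mm wide, 12 mm thick, 160 mm from hinge line to free edge, white with a wooden edge strip. Value in rad: 0 closed, leaning back (away from the robot) 30 degrees from upright; 0.52 upright; 2.094 level, pointing at the robot. Supports that are out stop it at level. Damped, stiff hinge: stays put near upright, sinks slowly by itself within 40 degrees of level; 6 N at the edge moves it.
- flap_hinge (a point): Middle of the flap's hinge line, fixed to the cabinet, 62 mm above the counter, on the flap's outer face (the underside once level). The flap turns about its y axis. x points into the cabinet (level, away from the robot), y left along the hinge, z up. The cabinet is 320 mm wide; its flat top is 150 mm above the counter, from 65 to 200 mm behind the hinge line.
- flap_edge (a point): Middle of the flap's free edge, on its inner face (160 mm from the hinge line, 12 mm in from the outer face); moves with the flap. When closed, the edge stands 45 mm above the cabinet's top with free space behind: closed fingers can reach down there and draw it to the robot. Its x axis is the inner face's normal (up when level), z points from hinge to edge.
- drawer (a joint): Shallow drawer with a round steel knob, between the supports: 0 shut, grows in m as it is pulled out. It is to stay shut.
- lotion: Green lotion bottle, 60 mm across, 150 mm tall, standing on the counter beside the cabinet; origin at the centre of its underside, z up. Not to be moved.
- tumbler: Blue tumbler holding two toothbrushes, 70 mm across the rim, 160 mm tall with the brushes, standing beside the cabinet; origin at the centre of its underside. Not to be moved.
- cream_jar: Small amber cream jar with an orange lid, 52 mm across, 36 mm tall, standing at the back left of the cabinet's top; origin at the centre of its underside. Not to be moved.

How it is judged:
By the outcome, as a careful person would: the job done as asked, in the order asked, and still so for the second after the job is handed in, with the robot touching nothing.
It also fails if it takes over 62 s, if anything falls off the work surface, if the arm or the gripper's body presses on something with over 40 N, if the wrist force passes 120 N, or if a joint passes its speed limit or range.

### The arm

A 6-joint arm with a two-finger parallel gripper is mounted at the origin on the work surface. World frame = base frame: x ahead of the robot, y to its left, z up, the work surface at z = 0. Lengths are in mm, angles in rad, forces in N, time in s.
With the tool pointing down it reaches from about 350 to 875 mm from the base axis. Payload 4.2 kg.
Tool frame: the origin (TCP) lies midway between the tips of the shut fingers; the grasp point (between the pads) lies 19 mm behind it; z points along the fingers, y is the line along which they close (so a half turn about z gives the same grasp; the last joint's range is limited). The gripper opens to 85 mm and grips with 20 to 120 N. Pads are 22 mm wide; open, the fingers measure 114 mm over their backs; the gripper's body (76 mm by 85 mm) begins 54 mm behind the grasp point. The pads swing forward as they close: fully open they stand 13 mm farther back than shut.
Start: joints at [-1.038, 0.385, 0.008, 0, -1.194, -0.259], TCP at [169.011, -601.693, 231.312] pointing down, gripper open.
Joint ranges: [-3.14, 3.14], [-1.21, 2.06], [-1.07, 1.41], [-3.16, 2.05], [-2.99, -0.16], [-3.1, 3.1]. Speed limits (rad/s): [2.79, 2.79, 3.14, 3.14, 3.14, 3.14].

### API

Orientations are given as a unit quaternion [x, y, z, w].
In Python, from bench import arm, eyes, nets gives the robot as it stands.
- The arm moves only by the tool apply_moves, never from a script. Its arguments are lists of equal length, an entry for each row: "delta_rot": the turn, a rotation vector about the tool's x, y, z as a fraction of full scale, a list of three; "xyz": the shift along the tool's x, y, z as a fraction of full scale, a list of three; "hand": the gripper command: -1 is fully open, 1 is shut, values between are in proportion. In form: {"delta_rot": [[ax, ay, az], ...], "xyz": [[dx, dy, dz], ...], "hand": [hand, ...]}. A call has 1 to 20 rows; each row shifts and turns the commanded pose from where the row before left it, along the tool's axes as they then stand; what a row does not reach is not made up. Full scale, the value 1, is 0.025 m for a shift and 6 degrees for a turn. A row lasts 1/12 s, in which the tool goes at most 41.7 mm and 7.16 degrees, less where a joint would pass 70% of its speed; a pose out of reach is approached as far as the arm can. A call with a number of a shift or a turn outside -1 to 1 is refused whole. A call with a gripper value outside its range is refused whole. The fingers move at their own pace and stop on an object; the grip force is fixed at half the most. Time passes only in rows, so rows that do not move let the fingers close. It gives the time, the measured TCP pose, the force, the opening and the grip force at its end, in the units of the state.
- arm.read_state(): the state, without advancing time (a new reading comes with each control period).
- eyes.get_image(name): name is "side" or "top"; returns a dict with "frame" (420x560x3 uint8, red, green, blue), "range_z" (420x560 float32, mm along the optical axis (not along the pixel's ray), 0 where there is no reading), "camera_matrix" (3x3 intrinsics, pixels), "R" (3x3) and "t" (3): a world point X has camera coordinates R X + t. Camera axes: x right, y down, z forward; pixel columns grow to the right and rows downward; lengths in mm; the calibration is good to about 2 mm. A picture is of the moment at which its call begins.
- arm.job_done(): hands the job in; it is judged then, once.
Trained networks look in a picture, given as the dict that the camera call returned (one of the last four; its "shot" number tells which), for a name from the list of things; names that differ only in an ending like _2 or _b are one class to them, and where a whole thing is asked for, a point or a joint stands for the part that bears it (a point fixed in the world has none). Each returns a list of dicts, best first, with "score" (0 to 1); they miss things now and then, are a little off and sometimes report something else, mostly with a low value. They report only what shows in the picture. A call takes as long as a camera call.
- nets.look_for(name, picture): "bbox" ([left, top, right, bottom] in pixels, round what is visible of it).
- nets.masks_of(name, picture): "region" (420x560 bool, what is visible of it) and "bbox" ([left, top, right, bottom] in pixels, round what is visible of it).
The state is a dict: "clock": time; "joints": joint angles; "joint_vel": joint speeds; "joint_efforts": joint torques, N m; "position": TCP position; "ee_rot": TCP orientation; "contact_force": force on the tool from outside, world axes, zero at the start; "wrist_torque": the same for the moment, N m; "gripper_width": finger opening in mm; "grasp_force": force on a finger pad.
Only numpy, scipy, OpenCV 4.12 (cv2) and the standard library are available. Lean on these libraries where they do the work, as an engineer would, in place of code of your own. Each camera call takes 0.05 s, during which the arm holds its last target. There are 200 camera calls.

## Working session

There is one attempt and no reset: what is moved stays moved. The work goes in short steps, Python scripts to look and compute and a tool call to move; the robot and the scene stay as the last step left them, time stands still between calls to the robot, and variables do not carry over. Pictures are saved under pics/ and viewed, at most 10 in all, crops included, and the job is handed in when it is done.

Besides the shell and the picture viewer there is one more tool, called as a command line: name --argument value ..., lists and objects as JSON in quotes. apply_moves: Moves the arm, as the interface text tells. Its arguments: {"type":"object","properties":{"delta_rot":{"type":"array"},"xyz":{"type":"array"},"hand":{"type":"array"}},"required":["delta_rot","xyz","hand"]}

```bash
mkdir -p pics
cat > h.py <<'E'
import numpy as np, cv2
from bench import arm, eyes, nets
def world(p,u,v,z):
    K=p["camera_matrix"]; c=np.stack([(u-K[0,2])/K[0,0]*z,(v-K[1,2])/K[1,1]*z,z],-1)
    return (c-p["t"])@p["R"]
def pts(p,m):
    v,u=np.nonzero(m&(p["range_z"]>0)); return world(p,u,v,p["range_z"][v,u])
def save(p,n): cv2.imwrite("pics/"+n,cv2.cvtColor(p["frame"],cv2.COLOR_RGB2BGR))
E
python3 - <<'E'
from h import *
np.set_printoptions(precision=1,suppress=True)
s=arm.read_state(); print(s)
for c in ["side","top"]:
    p=eyes.get_image(c); save(p,c+"0.png"); print(c,"cam",-p["R"].T@p["t"], (p["R"].T@[0,0,1]))
    for n in ["left_pull","left_support","flap","drawer","lotion","tumbler","cream_jar"]:
        for r in nets.masks_of(n,p)[:3]:
            q=pts(p,r["region"]); print(n,r["score"],r["bbox"],np.median(q,0) if len(q) else 0,*(np.percentile(q,[3,97],axis=0) if len(q) else []))
E
```

```text
{'clock': 0.0, 'joints': array([-1. ,  0.4,  0. , -0. , -1.2, -0.3]), 'joint_vel': array([ 0., -0., -0., -0., -0., -0.]), 'joint_efforts': array([  0. , -39.2,  18.8,   4.2,  -0. ,  -0. ]), 'position': array([ 168.9, -601.1,  230.2]), 'ee_rot': array([-0.1,  1. ,  0. , -0. ]), 'contact_force': array([-0.2,  0.4,  0.1]), 'wrist_torque': array([0., 0., 0.]), 'grasp_force': 0.0, 'gripper_width': 85.24547492864836}
side cam [ 542.2 -634.6  684.2] [ 0.1  0.8 -0.6]
left_pull 0.76 [209.6, 224.8, 242.5, 245.5] [552.4 108.1  45.6] [503.7 101.   20.2] [575.6 125.6  62.6]
left_support 0.81 [212.8, 222.4, 240.6, 242.8] [553.5 107.8  46.3] [505.6 100.9  23.2] [574.1 124.4  62.8]
left_support 0.4 [224.2, 166.5, 244.8, 211.1] [562.7 267.6  75.2] [536.6 257.6   4.5] [590.1 293.1 149.9]
flap 0.61 [241.3, 169.0, 314.2, 308.1] [637.9 -38.  149.7] [ 593.3 -149.8   76.6] [679.2 141.1 208.5]
drawer 0.67 [243.5, 247.2, 265.0, 298.8] [593.3 -12.1  37.6] [573.7 -83.5   3. ] [606.6  56.1  52.8]
lotion 0.87 [225.6, 162.2, 241.4, 212.2] [563.2 268.   74.3] [536.  257.6   2.2] [590.5 313.8 150.1]
tumbler 0.94 [2
[... 389 characters left out ...]
, 269.1] [547.7 114.5  55.9] [500.5 103.9  26.4] [572.6 127.6  63.6]
flap 0.57 [221.6, 191.9, 344.7, 239.9] [632.6   5.9 153.4] [ 588.  -140.6   75.5] [674.9 148.1 208.4]
drawer 0.57 [271.2, 235.1, 305.4, 247.9] [590.8  -9.1  38.4] [570.8 -52.2  -1.4] [599.4   7.   52.4]
lotion 0.67 [165.9, 232.0, 192.7, 255.3] [555.2 276.8 101.6] [533.1 259.9  22. ] [584.7 304.1 151.6]
tumbler 0.84 [372.5, 201.1, 401.3, 234.8] [ 663.3 -286.3   59.1] [ 629.6 -316.2    4.4] [ 690.8 -253.3  151. ]
cream_jar 0.72 [239.0, 166.2, 257.0, 184.3] [735.5 109.2 185.1] [718.1  88.3 155.3] [758.7 130.5 188.8]
cream_jar 0.59 [325.6, 231.2, 335.0, 255.6] [ 584.2 -128.7   55.2] [ 555.6 -139.6   18.1] [ 612.  -118.2   62.2]
```

Run:
```python
import cv2
a=cv2.imread("pics/top0.png")[150:290,140:420]; b=cv2.imread("pics/side0.png")[150:410,190:350]
cv2.imwrite("pics/a.png",cv2.resize(a,None,fx=2.85,fy=2.85,interpolation=2)); cv2.imwrite("pics/b.png",cv2.resize(b,None,fx=2.3,fy=2.3,interpolation=2))
```

```text
(no output)
```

View pics/a.png

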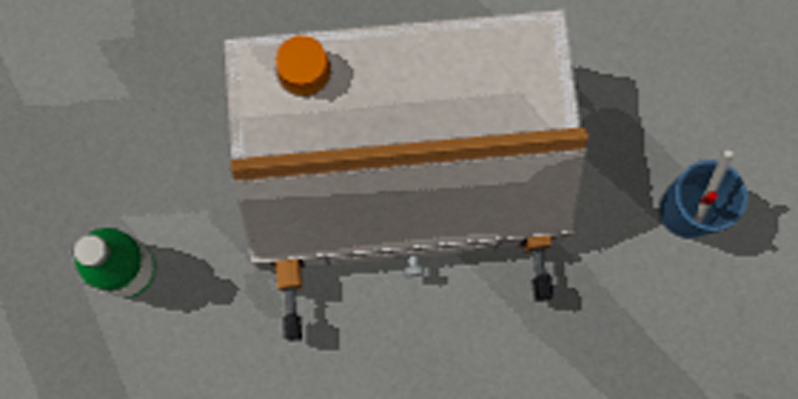

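View pics/b.png

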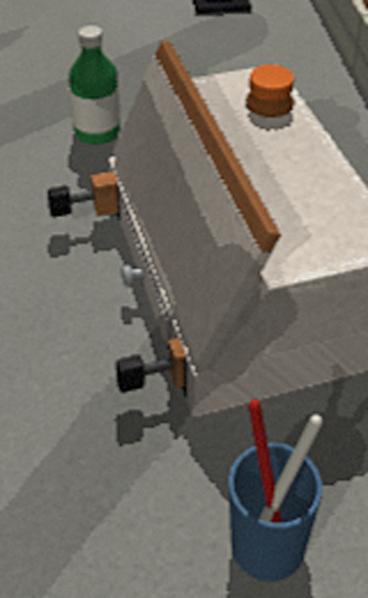

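The crops show the cabinet slightly yawed (wooden edge from (235,168) to (585,140) in the top crop). The left support is already partly out (pull at (291,327)), the right is nearly in (pull at (542,287)), and the knob is at (413,265). Now I'll fit the geometry.

```bash
cat >> h.py <<'E'
def geo(c="top"):
    p=eyes.get_image(c); f=p["frame"].astype(int); z=p["range_z"]
    V,U=np.indices(z.shape); W=world(p,U,V,z); out={}
    wood=(f[...,0]-f[...,2]>40)&(z>0)
    blk=(f.max(-1)<60)&(z>0)
    box=lambda x0,x1,y0,y1,z0,z1:(W[...,0]>x0)&(W[...,0]<x1)&(W[...,1]>y0)&(W[...,1]<y1)&(W[...,2]>z0)&(W[...,2]<z1)
    return p,W,wood,blk,box
E
python3 - <<'E'
from h import *
np.set_printoptions(precision=1,suppress=True)
for c in ["top","side"]:
    p,W,wood,blk,box=geo(c)
    print(c)
    e=W[wood&box(600,720,-170,170,190,225)]; 
    k=np.polyfit(e[:,1],e[:,0],1); print("edge slope",k,"yaw",np.arctan(-k[0]),e.mean(0),np.percentile(e,[2,98],axis=0),len(e))
    for n,y0,y1 in [("L",90,140),("R",-150,-100)]:
        q=W[blk&box(470,620,y0,y1,48,66)]; print(n,len(q),q.mean(0),np.percentile(q,[5,95],axis=0) )
        q=W[wood&box(470,640,y0,y1,10,80)]; print(n,"wood",len(q),q.mean(0),np.percentile(q,[5,95],axis=0) )
    t=W[box(600,860,-200,200,145,156)&~wood]
    hull=cv2.minAreaRect(t[:,:2].astype(np.float32)); print("top",hull, cv2.boxPoints(hull))
E
```

```text
top
edge slope [ -0.2 658.2] yaw 0.15963865022642812 [657.    7.7 203.7] [[ 630.4 -137.7  193. ]
 [ 684.1  152.8  210.1]] 959
L 44 [513.5 110.6  56.3] [[500.6 104.2  52.7]
 [522.8 116.3  59.1]]
L wood 86 [561.8 118.2  58.6] [[549.7 108.3  51.3]
 [574.2 128.6  63.5]]
R 54 [ 569.7 -131.9   55.6] [[ 555.5 -139.8   51.5]
 [ 606.1 -125.6   59. ]]
R wood 35 [ 609.2 -125.2   57.9] [[ 604.2 -136.    43.2]
 [ 614.3 -115.1   64.3]]
top ((709.8965454101562, 16.747207641601562), (167.88279724121094, 320.19598388671875), 9.017970085144043) [[ 601.9  161.7]
 [ 652.1 -154.5]
 [ 817.9 -128.2]
 [ 767.7  188. ]]
side
edge slope [ -0.2 658.2] yaw 0.1604914849935245 [661.4 -20.  203.1] [[ 632.5 -145.2  191.7]
 [ 686.2  147.8  210.1]] 966
L 54 [515.8 105.7  54.5] [[501.8 100.4  48.5]
 [541.7 112.3  58.6]]
L wood 173 [562.8 111.2  46.7] [[551.9 104.5  21.7]
 [574.  124.7  62.6]]
R 88 [ 573.4 -137.6   54.8] [[ 557.8 -142.9   49.1]
 [ 614.5 -129.7   58.4]]
R wood 77 [ 611.  -131.3   50.8] [[ 606.5 -138.4   24. ]
 [ 615.2 -118.7   62.2]]
top ((712.3531494140625, 15.4569091796875), (166.8826141357422, 323.68548583984375), 9.077807426452637) [[ 604.4  162.1]
 [ 655.5 -157.5]
 [ 820.3 -131.2]
 [ 769.2  188.4]]
```

```bash
cat >> h.py <<'E'
from scipy.spatial.transform import Rotation as Ro
PSI=0.159; CX=np.array([np.cos(PSI),np.sin(PSI),0]); CY=np.array([-np.sin(PSI),np.cos(PSI),0]); CZ=np.array([0,0,1.])
def cab(X): return np.array([X@CX,X@CY,X@CZ])
def uncab(d,l,z): return d*CX+l*CY+z*CZ
def plan(target,tx=None):
    # tx: wanted tool x axis; tool z down. prints rotation (deg, tool) and shift in tool axes after rotation, in full-scale units
    s=arm.read_state(); R=Ro.from_quat(s["ee_rot"]); M=R.as_matrix()
    if tx is not None:
        T=np.stack([tx,np.cross([0,0,-1],tx),[0,0,-1]],1)
        rv=(R.inv()*Ro.from_matrix(T)).as_rotvec(degrees=True); print("rot rows(6deg)",rv/6); M=T
    print("shift units",M.T@(np.asarray(target)-s["position"])/25, "axes\n",M)
E
python3 - <<'E'
from h import *
np.set_printoptions(precision=3,suppress=True)
print(cab(np.array([512,110.3,40])),cab(np.array([567,-132.5,40])))
for t in (CX,-CX): plan([567,-132.5,150],t)
E
```

```text
[523.006  27.843  40.   ] [ 538.869 -220.602   40.   ]
rot rows(6deg) [ -0.     -0.001 -28.904]
shift units [ 18.691 -16.01    3.253] axes
 [[ 0.987  0.158  0.   ]
 [ 0.158 -0.987  0.   ]
 [ 0.     0.    -1.   ]]
rot rows(6deg) [-0.     0.     1.096]
shift units [-18.691  16.01    3.253] axes
 [[-0.987 -0.158  0.   ]
 [-0.158  0.987  0.   ]
 [-0.     0.    -1.   ]]
```

apply_moves --delta_rot '[[0, 0, 0.55], [0, 0, 0.546], [0, 0, 0], [0, 0, 0], [0, 0, 0], [0, 0, 0], [0, 0, 0], [0, 0, 0], [0, 0, 0], [0, 0, 0], [0, 0, 0], [0, 0, 0], [0, 0, 0], [0, 0, 0], [0, 0, 0], [0, 0, 0], [0, 0, 0], [0, 0, 0], [0, 0, 0], [0, 0, 0]]' --xyz '[[0, 0, 0], [0, 0, 0], [-1, 0.9, 0], [-1, 0.9, 0], [-1, 0.9, 0], [-1, 0.9, 0], [-1, 0.9, 0], [-1, 0.9, 0], [-1, 0.9, 0], [-1, 0.9, 0], [-1, 0.9, 0], [-1, 0.9, 0], [-1, 0.9, 0], [-1, 0.9, 0], [-1, 0.9, 0], [-1, 0.9, 0], [-1, 0.9, 0], [-1, 0.9, 0], [-1, 0.9, 0], [0, 0, 0]]' --hand '[0, 0, 0, 0, 0, 0, 0, 0, 0, 0, 0, 0, 0, 0, 0, 0, 0, 0, 0, 0]'

```text
clock: 2.57
position: [531.4, -153.2, 231.2]
ee_rot: [-0.082, 0.997, -0.0, 0.001]
contact_force: [0.3, -1.7, -0.1]
gripper_width: 42.9
grasp_force: 0.0
```

Run:
```python
from h import *
np.set_printoptions(precision=3,suppress=True)
s=arm.read_state();print(s["position"],s["gripper_width"],s["joints"])
plan(uncab(538.9,-221,22),-CX)
```

```text
[ 531.422 -153.21   231.203] 42.93704936220307 [ 0.012  0.262 -0.172 -0.    -1.135 -1.419]
rot rows(6deg) [-0.002  0.019  0.047]
shift units [-1.538  0.577  8.368] axes
 [[-0.987 -0.158  0.   ]
 [-0.158  0.987  0.   ]
 [-0.     0.    -1.   ]]
```

apply_moves --delta_rot '[[0, 0, 0.05], [0, 0, 0], [0, 0, 0], [0, 0, 0], [0, 0, 0], [0, 0, 0], [0, 0, 0], [0, 0, 0], [0, 0, 0], [0, 0, 0], [0, 0, 0], [0, 0, 0], [0, 0, 0]]' --xyz '[[-0.75, 0.28, 0], [-0.78, 0.29, 0], [0, 0, 1], [0, 0, 1], [0, 0, 1], [0, 0, 1], [0, 0, 1], [0, 0, 0.7], [0, 0, 0.7], [0, 0, 0.6], [0, 0, 0.6], [0, 0, 0.6], [0, 0, 0]]' --hand '[0, 0, 0, 0, 0, 0, 0, 0, 0, 0, 0, 0, 0]'

```text
clock: 3.65
position: [561.4, -136.8, 23.4]
ee_rot: [-0.076, 0.997, 0.0, -0.003]
contact_force: [-0.5, 0.1, 0.8]
gripper_width: 42.4
grasp_force: 0.0
```

Run:
```python
from h import *
np.set_printoptions(precision=3,suppress=True)
plan(uncab(538.9,-221,22),-CX)
p=eyes.get_image("side"); cv2.imwrite("pics/c.png",cv2.resize(cv2.cvtColor(p["frame"],cv2.COLOR_RGB2BGR)[170:370,150:350],None,fx=3,fy=3))
```

```text
rot rows(6deg) [ 0.012 -0.057 -0.058]
shift units [-0.249  0.117  0.057] axes
 [[-0.987 -0.158  0.   ]
 [-0.158  0.987  0.   ]
 [-0.     0.    -1.   ]]
```

View pics/c.png

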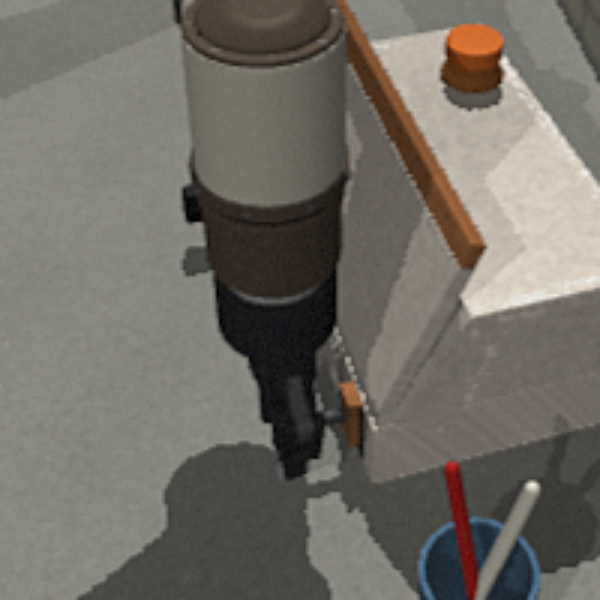

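The fingers straddle the right pull (about (320,415) in the crop) and the body clears the flap. Next I'll close and pull.

apply_moves --delta_rot '[[0, -0.05, -0.05], [0, 0, 0], [0, 0, 0], [0, 0, 0], [0, 0, 0], [0, 0, 0], [0, 0, 0], [0, 0, 0], [0, 0, 0], [0, 0, 0], [0, 0, 0], [0, 0, 0], [0, 0, 0]]' --xyz '[[-0.22, 0.12, 0.03], [0, 0, 0], [0, 0, 0], [0, 0, 0], [0, 0, 0], [0, 0, 0], [0.15, 0, 0], [0.3, 0, 0], [0.3, 0, 0], [0.3, 0, 0], [0.3, 0, 0], [0.3, 0, 0], [0, 0, 0]]' --hand '[0, 1, 1, 1, 1, 1, 1, 1, 1, 1, 1, 1, 1]'

```text
clock: 4.78
position: [528.4, -140.5, 27.0]
ee_rot: [-0.08, 0.997, -0.0, 0.004]
contact_force: [-0.0, -6.8, 4.7]
gripper_width: 15.0
grasp_force: 59.9
```

apply_moves --delta_rot '[[0, 0, 0], [0, 0, 0], [0, 0, 0], [0, 0, 0], [0, 0, 0], [0, 0, 0]]' --xyz '[[0.3, 0, 0], [0.3, 0, 0], [0.3, 0, 0], [0.3, 0, 0], [0.2, 0, 0], [0, 0, 0]]' --hand '[1, 1, 1, 1, 1, 1]'

```text
clock: 5.28
position: [494.5, -146.0, 26.9]
ee_rot: [-0.08, 0.997, -0.001, 0.005]
contact_force: [1.0, -6.7, 4.5]
gripper_width: 15.0
grasp_force: 60.1
```

Run:
```python
from h import *
np.set_printoptions(precision=3,suppress=True)
s=arm.read_state(); print(cab(s["position"]), cab(s["contact_force"]), s["position"])
p,W,wood,blk,box=geo("side")
q=W[wood&box(440,640,-165,-100,10,70)]; d=q@CX; print(len(q),np.percentile(d,[2,10,50,98]))
```

```text
[ 465.134 -222.44    26.942] [-0.057 -6.801  4.507] [ 494.486 -145.989   26.942]
854 [503.242 509.899 544.476 584.893]
```

apply_moves --delta_rot '[[0, 0, 0], [0, 0, 0], [0, 0, 0], [0, 0, 0], [0, 0, 0]]' --xyz '[[0.15, 0, 0], [0.15, 0, 0], [0.15, 0, 0], [0.15, 0, 0], [0, 0, 0]]' --hand '[1, 1, 1, 1, 1]'

```text
clock: 5.75
position: [487.6, -147.2, 27.1]
ee_rot: [-0.081, 0.997, -0.001, 0.013]
contact_force: [14.8, -3.3, -10.6]
gripper_width: 15.2
grasp_force: 59.4
```

apply_moves --delta_rot '[[0, 0, 0], [0, 0, 0]]' --xyz '[[0.15, 0, 0], [0, 0, 0]]' --hand '[1, 1]'

```text
clock: 5.92
position: [487.6, -147.3, 27.3]
ee_rot: [-0.081, 0.997, -0.001, 0.016]
contact_force: [20.2, -1.9, -16.3]
gripper_width: 15.1
grasp_force: 59.4
```

Run:
```python
from h import *
np.set_printoptions(precision=3,suppress=True)
s=arm.read_state(); print(cab(s["position"]), cab(s["contact_force"]), s["position"])
p,W,wood,blk,box=geo("side")
q=W[wood&box(440,640,-165,-100,10,70)]; d=q@CX; print(len(q),np.percentile(d,[2,10,50,98]))
```

```text
[ 458.102 -222.669   27.303] [ 19.662  -5.103 -16.293] [ 487.579 -147.328   27.303]
941 [496.085 503.048 540.305 584.85 ]
```

apply_moves --delta_rot '[[0, 0, 0], [0, 0, 0], [0, 0, 0], [0, 0, 0], [0, 0, 0], [0, 0, 0], [0, 0, 0], [0, 0, 0], [0, 0, 0], [0, 0, 0], [0, 0, 0]]' --xyz '[[-0.2, 0, 0], [-0.25, 0, 0], [0, 0, 0], [0, 0, 0], [0, 0, 0], [0, 0, -0.5], [0, 0, -1], [0, 0, -1], [0, 0, -1], [0, 0, -1], [0, 0, 0]]' --hand '[1, 1, 0, 0, 0, 0, 0, 0, 0, 0, 0]'

```text
clock: 6.88
position: [487.9, -146.4, 142.6]
ee_rot: [-0.08, 0.997, -0.001, 0.007]
contact_force: [0.4, 0.1, 0.1]
gripper_width: 42.6
grasp_force: 0.0
```

Run:
```python
from h import *
np.set_printoptions(precision=3,suppress=True)
plan(uncab(523,28,22),-CX)
p,W,wood,blk,box=geo("side")
q=W[wood&box(440,640,-165,-100,10,70)]; d=q@CX; print(len(q),np.percentile(d,[2,10,50,98]))
```

```text
rot rows(6deg) [-0.023  0.139  0.013]
shift units [-2.578  9.99   4.824] axes
 [[-0.987 -0.158  0.   ]
 [-0.158  0.987  0.   ]
 [-0.     0.    -1.   ]]
926 [499.087 505.776 540.853 584.851]
```

```bash
cat >> h.py <<'E'
def bars():
  for c in ("top","side"):
    p,W,wood,blk,box=geo(c); d=W@CX; l=W@CY
    for n,l0 in (("L",28),("R",-221)):
        a=abs(l-l0)
        q=d[wood&(a<16)&(d>430)&(d<600)&(W[...,2]>10)&(W[...,2]<72)]
        b=d[blk&(a<12)&(d>400)&(d<600)&(W[...,2]>46)&(W[...,2]<66)]
        print(c,n,"wood",np.percentile(q,[2,10,50,98]) if len(q) else 0,"pull",(np.percentile(b,[5,50,85]),len(b)) if len(b) else 0)
E
python3 - <<'E'
from h import *
np.set_printoptions(precision=1,suppress=True)
bars()
E
```

```text
top L wood [561.  563.5 574.1 586.3] pull (array([559.5, 559.5, 559.5]), 1)
top R wood [535.1 539.7 560.6 585.6] pull 0
side L wood [562.8 563.4 573.7 585.9] pull (array([523.5, 528.7, 533.4]), 29)
side R wood [499.  505.7 541.  585.2] pull (array([448.4, 457.7, 467.1]), 93)
```

apply_moves --delta_rot '[[0, 0.13, 0], [0, 0, 0], [0, 0, 0], [0, 0, 0], [0, 0, 0], [0, 0, 0], [0, 0, 0], [0, 0, 0], [0, 0, 0], [0, 0, 0], [0, 0, 0], [0, 0, 0], [0, 0, 0], [0, 0, 0], [0, 0, 0], [0, 0, 0], [0, 0, 0]]' --xyz '[[-0.26, 1, 0], [-0.26, 1, 0], [-0.26, 1, 0], [-0.26, 1, 0], [-0.26, 1, 0], [-0.26, 1, 0], [-0.26, 1, 0], [-0.26, 1, 0], [-0.26, 1, 0], [-0.26, 1, 0], [0, 0, 0], [0, 0, 0.5], [0, 0, 1], [0, 0, 0.7], [0, 0, 0.6], [0, 0, 0.5], [0, 0, 0]]' --hand '[0, 0, 0, 0, 0, 0, 0, 0, 0, 0, 0, 0, 0, 0, 0, 0, 0]'

```text
clock: 8.45
position: [506.2, 109.0, 50.8]
ee_rot: [-0.079, 0.997, -0.002, -0.008]
contact_force: [-0.4, 0.5, -0.2]
gripper_width: 42.3
grasp_force: 0.0
```

Run:
```python
from h import *
np.set_printoptions(precision=3,suppress=True)
plan(uncab(523,28,22),-CX)
p,W,wood,blk,box=geo("top")
q=W[wood&box(440,640,80,150,10,70)]; d=q@CX; print(len(q),np.percentile(d,[2,10,50,98]))
```

```text
rot rows(6deg) [-0.024 -0.164 -0.011]
shift units [-0.238  0.02   1.153] axes
 [[-0.987 -0.158  0.   ]
 [-0.158  0.987  0.   ]
 [-0.     0.    -1.   ]]Traceback (most recent call last):
  File "<stdin>", line 5, in <module>
    return _quantile_unchecked(
        a, q, axis, out, overwrite_input, method, keepdims, weights)
    return _ureduce(a,
                    func=_quantile_ureduce_func,
    ...<5 lines>...
                    overwrite_input=overwrite_input,
                    method=method)
    r = func(a, **kwargs)
    result = _quantile(arr,
                       quantiles=q,
    ...<2 lines>...
                       out=out,
                       weights=wgt)
    slices_having_nans = np.isnan(arr[-1, ...])
                                  ~~~^^^^^^^^^
IndexError: index -1 is out of bounds for axis 0 with size 0
```

apply_moves --delta_rot '[[0, -0.1, 0], [0, 0, 0], [0, 0, 0], [0, 0, 0], [0, 0, 0], [0, 0, 0], [0, 0, 0], [0, 0, 0], [0, 0, 0], [0, 0, 0], [0, 0, 0], [0, 0, 0], [0, 0, 0], [0, 0, 0], [0, 0, 0], [0, 0, 0], [0, 0, 0]]' --xyz '[[-0.1, 0.02, 0.6], [-0.1, 0, 0.5], [0, 0, 0], [0, 0, 0], [0, 0, 0], [0, 0, 0], [0, 0, 0], [0, 0, 0], [0.15, 0, 0], [0.3, 0, 0], [0.3, 0, 0], [0.3, 0, 0], [0.3, 0, 0], [0.3, 0, 0], [0.3, 0, 0], [0.15, 0, 0], [0, 0, 0]]' --hand '[0, 0, 0, 1, 1, 1, 1, 1, 1, 1, 1, 1, 1, 1, 1, 1, 1]'

```text
clock: 9.92
position: [461.1, 101.9, 28.2]
ee_rot: [-0.08, 0.997, -0.001, 0.0]
contact_force: [-1.1, -7.4, 3.3]
gripper_width: 15.2
grasp_force: 59.3
```

Run:
```python
from h import *
np.set_printoptions(precision=1,suppress=True)
s=arm.read_state(); print(cab(s["position"]), cab(s["contact_force"]))
bars()
```

```text
[471.5  27.6  28.2] [-2.3 -7.2  3.3]
top L wood [527.3 534.2 558.2 585.9] pull 0
top R wood [498.2 504.6 540.6 585.1] pull (array([447.6, 458. , 466.2]), 54)
side L wood [509.5 515.7 547.3 584.3] pull (array([458. , 460.5, 492.6]), 13)
side R wood [499.  505.7 540.9 584.9] pull (array([448.5, 458.1, 467.2]), 95)
```

apply_moves --delta_rot '[[0, 0, 0], [0, 0, 0], [0, 0, 0], [0, 0, 0], [0, 0, 0], [0, 0, 0]]' --xyz '[[0.15, 0, 0], [0.15, 0, 0], [0.15, 0, 0], [0.15, 0, 0], [0.15, 0, 0], [0, 0, 0]]' --hand '[1, 1, 1, 1, 1, 1]'

```text
clock: 10.52
position: [448.0, 100.0, 28.3]
ee_rot: [-0.081, 0.997, 0.0, 0.005]
contact_force: [18.7, -16.8, -10.8]
gripper_width: 14.9
grasp_force: 60.1
```

Run:
```python
from h import *
np.set_printoptions(precision=1,suppress=True)
s=arm.read_state(); print(cab(s["position"]), cab(s["contact_force"]))
bars()
```

```text
[458.2  27.8  28.3] [ 15.8 -19.5 -10.8]
top L wood [508.4 516.5 547.8 585.5] pull 0
top R wood [498.2 504.9 540.8 585.4] pull (array([447.6, 458.1, 466.3]), 53)
side L wood [496.2 503.7 540.8 584.2] pull (array([444.7, 446.4, 586. ]), 11)
side R wood [499.1 505.6 541.1 585. ] pull (array([448.5, 457.6, 467.2]), 95)
```

apply_moves --delta_rot '[[0, 0, 0], [0, 0, 0], [0, 0, 0], [0, 0, 0], [0, 0, 0], [0, 0, 0], [0, 0, 0], [0, 0, 0], [0, 0, 0], [0, 0, 0]]' --xyz '[[-0.1, 0, 0], [0, 0, 0], [0, 0, 0], [0, 0, 0], [0, 0, 0], [0, 0, -0.5], [0, 0, -1], [0, 0, -1], [0, 0, -1], [0, 0, -1]]' --hand '[1, 0, 0, 0, 0, 0, 0, 0, 0, 0]'

```text
clock: 11.45
position: [445.5, 101.3, 140.9]
ee_rot: [-0.08, 0.997, 0.0, 0.001]
contact_force: [0.7, 0.0, 0.1]
gripper_width: 42.6
grasp_force: 0.0
```

Run:
```python
from h import *
np.set_printoptions(precision=1,suppress=True)
s=arm.read_state(); print(s["position"],cab(s["position"]), cab(s["contact_force"]))
bars()
```

```text
[445.5 101.3 140.9] [455.9  29.5 140.9] [ 0.6 -0.1  0.1]
top L wood [505.1 516.4 547.8 586. ] pull 0
top R wood [498.1 504.6 540.5 585.3] pull (array([447.6, 458. , 466.1]), 52)
side L wood [496.1 503.2 539.3 583.7] pull (array([445.9, 455.9, 465.3]), 65)
side R wood [499.  505.8 540.9 585.1] pull (array([448.4, 457.7, 467.2]), 91)
```

The left support holds at its stop, but the right slipped back about 3 mm on release, so I'll redo it.

apply_moves --delta_rot '[[0, 0, 0], [0, 0, 0], [0, 0, 0], [0, 0, 0], [0, 0, 0], [0, 0, 0], [0, 0, 0], [0, 0, 0], [0, 0, 0], [0, 0, 0], [0, 0, 0], [0, 0, 0], [0, 0, 0], [0, 0, 0], [0, 0, 0], [0, 0, 0], [0, 0, 0], [0, 0, 0], [0, 0, 0], [0, 0, 0]]' --xyz '[[0, -1, 0], [0, -1, 0], [0, -1, 0], [0, -1, 0], [0, -1, 0], [0, -1, 0], [0, -1, 0], [0, -1, 0], [0, -1, 0], [-0.05, -1, 0], [0, 0, 0], [0, 0, 0], [0, 0, 1], [0, 0, 1], [0, 0, 0.9], [0, 0, 0.7], [0, 0, 0.6], [0, 0, 0.4], [0, 0, 0], [0, 0, 0]]' --hand '[0, 0, 0, 0, 0, 0, 0, 0, 0, 0, 0, 0, 0, 0, 0, 0, 0, 0, 0, 0]'

```text
clock: 13.22
position: [486.9, -144.9, 24.4]
ee_rot: [-0.08, 0.997, 0.0, 0.001]
contact_force: [-0.0, -0.4, -0.3]
gripper_width: 42.9
grasp_force: 0.0
```

Run:
```python
from h import *
np.set_printoptions(precision=2,suppress=True)
s=arm.read_state(); print(s["position"],cab(s["position"]), cab(s["contact_force"]))
plan(uncab(457,-221.5,25),-CX)
```

```text
[ 486.88 -144.89   24.4 ] [ 457.8  -220.15   24.4 ] [-0.07 -0.37 -0.33]
rot rows(6deg) [-0.    0.01  0.01]
shift units [ 0.03 -0.05 -0.02] axes
 [[-0.99 -0.16  0.  ]
 [-0.16  0.99  0.  ]
 [-0.    0.   -1.  ]]
```

Close, pull to the stop, and release under slight tension.

apply_moves --delta_rot '[[0, 0, 0], [0, 0, 0], [0, 0, 0], [0, 0, 0], [0, 0, 0], [0, 0, 0], [0, 0, 0], [0, 0, 0], [0, 0, 0], [0, 0, 0]]' --xyz '[[0, -0.05, 0], [0, 0, 0], [0, 0, 0], [0, 0, 0], [0, 0, 0], [0.15, 0, 0], [0.15, 0, 0], [0.1, 0, 0], [0, 0, 0], [0, 0, 0]]' --hand '[1, 1, 1, 1, 1, 1, 1, 1, 1, 1]'

```text
clock: 14.05
position: [485.5, -147.6, 25.9]
ee_rot: [-0.081, 0.997, -0.001, 0.01]
contact_force: [14.1, 0.6, -7.0]
gripper_width: 15.3
grasp_force: 59.3
```

apply_moves --delta_rot '[[0, 0, 0], [0, 0, 0], [0, 0, 0], [0, 0, 0], [0, 0, 0], [0, 0, 0], [0, 0, 0], [0, 0, 0], [0, 0, 0], [0, 0, 0], [0, 0, 0], [0, 0, 0]]' --xyz '[[0, 0, 0], [0, 0, 0], [0, 0, 0], [0, 0, 0], [0, 0, -0.5], [0, 0, -1], [0, 0, -1], [0, 0, -1], [0, 0, -1], [0, 0, -1], [0, 0, -1], [0, 0, 0]]' --hand '[0, 0, 0, 0, 0, 0, 0, 0, 0, 0, 0, 0]'

```text
clock: 15.05
position: [479.3, -148.8, 192.1]
ee_rot: [-0.08, 0.997, -0.001, 0.006]
contact_force: [1.4, -0.0, 0.9]
gripper_width: 42.4
grasp_force: 0.0
```

Run:
```python
from h import *
np.set_printoptions(precision=1,suppress=True)
s=arm.read_state(); print(s["position"],cab(s["position"]), cab(s["contact_force"]))
bars()
p,W,wood,blk,box=geo("side")
e=W[wood&box(560,760,-180,190,170,235)]; e=np.stack([e@CX,e@CY,e[:,2]],1); print(np.percentile(e,[2,50,98],axis=0))
```

```text
[ 479.3 -148.8  192.1] [ 449.6 -222.9  192.1] [ 1.4 -0.2  0.9]
top L wood [545.2 552.5 569.8 586.2] pull 0
top R wood [531.8 535.9 557.9 585.8] pull 0
side L wood [496.  503.  539.5 583.9] pull (array([587.6, 587.6, 587.6]), 1)
side R wood [496.3 503.5 539.9 584.9] pull (array([445.8, 455.3, 465.1]), 94)
[[ 644.1 -251.2  175.1]
 [ 650.7  -98.8  201.7]
 [ 761.8   44.4  210. ]]
```

apply_moves --delta_rot '[[0, 0.05, 0], [0, 0, 0], [0, 0, 0], [0, 0, 0], [0, 0, 0], [0, 0, 0], [0, 0, 0], [0, 0, 0], [0, 0, 0], [0, 0, 0], [0, 0, 0], [0, 0, 0], [0, 0, 0], [0, 0, 0], [0, 0, 0]]' --xyz '[[0, 0, -1], [0, 0, -1], [0, 0, -1.0], [-0.5, 0.5, -0.2], [-1, 0.5, 0], [-1, 0.5, 0], [-1, 0.5, 0], [-1, 0.5, 0], [-1, 0.5, 0], [-1, 0.5, 0], [-1, 0.5, 0], [-1, 0.5, 0], [-1, 0.5, 0], [-0.5, 0, 0], [0, 0, 0]]' --hand '[1, 1, 1, 1, 1, 1, 1, 1, 1, 1, 1, 1, 1, 1, 1]'

```text
clock: 16.45
position: [705.2, 16.0, 261.6]
ee_rot: [-0.08, 0.997, -0.0, -0.004]
contact_force: [-0.3, 0.3, 0.1]
gripper_width: -0.2
grasp_force: 0.0
```

Run:
```python
from h import *
np.set_printoptions(precision=2,suppress=True)
s=arm.read_state(); print(s["position"],cab(s["position"]), s["gripper_width"])
plan(uncab(698,-100,178),-CX)
p,W,wood,blk,box=geo("side")
r=nets.masks_of("cream_jar",p)[0]; q=pts(p,r["region"]); print(r["score"],np.percentile(np.stack([q@CX,q@CY,q[:,2]],1),[5,50,95],axis=0))
```

```text
[705.19  15.99 261.64] [698.83 -95.87 261.64] -0.22137051867737365
rot rows(6deg) [ 0.   -0.08  0.01]
shift units [ 0.03 -0.17  3.35] axes
 [[-0.99 -0.16  0.  ]
 [-0.16  0.99  0.  ]
 [-0.    0.   -1.  ]]
0.59 [[729.04 -32.63 154.37]
 [745.91 -22.94 178.37]
 [768.36   2.47 187.85]]
```

apply_moves --delta_rot '[[0, -0.05, 0], [0, 0, 0], [0, 0, 0], [0, 0, 0], [0, 0, 0], [0, 0, 0], [0, 0, 0], [0, 0, 0], [0, 0, 0]]' --xyz '[[0, -0.3, 0.5], [0, 0, 0.8], [0, 0, 0.8], [0, 0, 0.7], [0, 0, 0.4], [0, 0, 0], [0.3, 0, 0], [0.3, 0, 0], [0, 0, 0]]' --hand '[1, 1, 1, 1, 1, 1, 1, 1, 1]'

```text
clock: 17.3
position: [689.7, 4.6, 188.2]
ee_rot: [-0.079, 0.997, 0.0, 0.002]
contact_force: [-0.9, 0.3, -0.3]
gripper_width: -0.0
grasp_force: 0.0
```

Run:
```python
from h import *
np.set_printoptions(precision=2,suppress=True)
s=arm.read_state(); print(s["position"],cab(s["position"]), cab(s["contact_force"]))
p=eyes.get_image("side"); cv2.imwrite("pics/d.png",cv2.resize(cv2.cvtColor(p["frame"],cv2.COLOR_RGB2BGR)[100:340,180:400],None,fx=2.5,fy=2.5))
```

```text
[689.69   4.65 188.22] [ 681.72 -104.61  188.22] [-0.81  0.4  -0.26]
```

View pics/d.png

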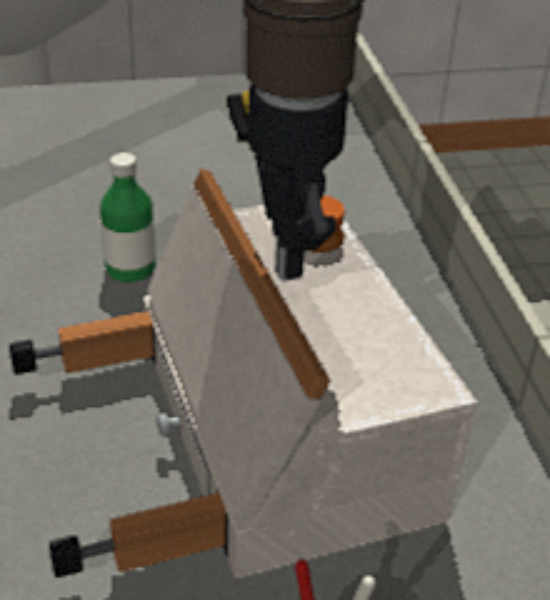

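apply_moves --delta_rot '[[0, 0, 0], [0, 0, 0], [0, 0, 0], [0, 0, 0], [0, 0, 0], [0, 0, 0], [0, 0, 0], [0, 0, 0], [0, 0, 0], [0, 0, 0], [0, 0, 0], [0, 0, 0], [0, 0, 0], [0, 0, 0], [0, 0, 0], [0, 0, 0]]' --xyz '[[0.2, 0, 0.2], [0.2, 0, 0], [0.2, 0, 0], [0.2, 0, 0], [0.2, 0, 0], [0.2, 0, 0], [0.2, 0, 0], [0.2, 0, 0], [0.2, 0, 0], [0.2, 0, 0], [0.2, 0, 0], [0.2, 0, 0], [0.2, 0, 0], [0.2, 0, 0], [0.2, 0, 0], [0, 0, 0]]' --hand '[1, 1, 1, 1, 1, 1, 1, 1, 1, 1, 1, 1, 1, 1, 1, 1]'

```text
clock: 18.68
position: [616.4, -7.1, 183.2]
ee_rot: [-0.08, 0.997, -0.0, 0.002]
contact_force: [1.3, 1.5, 8.2]
gripper_width: 0.0
grasp_force: 0.0
```

Run:
```python
from h import *
np.set_printoptions(precision=2,suppress=True)
s=arm.read_state(); print(s["position"],cab(s["position"]), cab(s["contact_force"]))
p,W,wood,blk,box=geo("side")
e=W[wood&(W@CX>430)&(W@CX<700)&(abs(W@CY+97)<165)&(W[...,2]>180)]; e=np.stack([e@CX,e@CY,e[:,2]],1); print(np.percentile(e,[2,50,98],axis=0))
```

```text
[616.43  -7.09 183.18] [ 607.54 -104.6   183.18] [1.57 1.32 8.24]
[[ 585.88 -252.14  206.84]
 [ 588.78 -137.21  222.14]
 [ 596.25   43.34  225.04]]
```

apply_moves --delta_rot '[[0, 0, 0], [0, 0, 0], [0, 0, 0], [0, 0, 0], [0, 0, 0], [0, 0, 0], [0, 0, 0], [0, 0, 0], [0, 0, 0], [0, 0, 0], [0, 0, 0], [0, 0, 0], [0, 0, 0], [0, 0, 0], [0, 0, 0], [0, 0, 0], [0, 0, 0], [0, 0, 0], [0, 0, 0], [0, 0, 0]]' --xyz '[[0.2, 0, 0], [0.2, 0, 0], [0.2, 0, 0], [0.2, 0, 0], [0.21, 0, 0.03], [0.21, 0, 0.03], [0.21, 0, 0.04], [0.21, 0, 0.04], [0.2, 0, 0.07], [0.2, 0, 0.07], [0.2, 0, 0.07], [0.2, 0, 0.07], [0.19, 0, 0.1], [0.19, 0, 0.1], [0.19, 0, 0.11], [0.19, 0, 0.11], [0.17, 0, 0.13], [0.17, 0, 0.13], [0.17, 0, 0.14], [0.17, 0, 0.14]]' --hand '[1, 1, 1, 1, 1, 1, 1, 1, 1, 1, 1, 1, 1, 1, 1, 1, 1, 1, 1, 1]'

```text
clock: 20.4
position: [520.3, -22.3, 145.9]
ee_rot: [-0.079, 0.997, 0.0, 0.001]
contact_force: [1.4, 0.9, 0.1]
gripper_width: -0.3
grasp_force: 0.6
```

```bash
cat >> h.py <<'E'
def strip():
    s=arm.read_state(); print(s["clock"],s["position"],cab(s["position"]), cab(s["contact_force"]))
    p,W,wood,blk,box=geo("side"); D=W@CX; H=W[...,2]; rr=np.hypot(D-586,H-62)
    m=wood&(D>400)&(D<700)&(abs(W@CY+97)<165)&(rr>135)&(rr<175)
    e=np.stack([D[m],(W@CY)[m],H[m]],1); print(len(e),np.percentile(e,[2,50,98],axis=0)," phi",np.degrees(np.arctan2(586-np.median(e[:,0]),np.median(e[:,2])-62)))
E
python3 - <<'E'
from h import *
np.set_printoptions(precision=2,suppress=True)
strip()
E
```

```text
20.4 [520.33 -22.33 145.88] [ 510.23 -104.44  145.88] [1.52 0.66 0.12]
778 [[ 465.44 -252.45  161.94]
 [ 472.22 -109.9   168.2 ]
 [ 483.57   45.55  172.8 ]]  phi 46.9734559390753
```

apply_moves --delta_rot '[[0, 0, 0], [0, 0, 0], [0, 0, 0], [0, 0, 0], [0, 0, 0], [0, 0, 0], [0, 0, 0], [0, 0, 0], [0, 0, 0], [0, 0, 0], [0, 0, 0], [0, 0, 0], [0, 0, 0]]' --xyz '[[0.14, 0, 0.16], [0.14, 0, 0.16], [0.14, 0, 0.17], [0.14, 0, 0.17], [0.11, 0, 0.18], [0.11, 0, 0.18], [0.11, 0, 0.19], [0.11, 0, 0.19], [0.08, 0, 0.2], [0.08, 0, 0.2], [0.08, 0, 0.2], [0, 0, 0], [0, 0, 0]]' --hand '[1, 1, 1, 1, 1, 1, 1, 1, 1, 1, 1, 1, 1]'

```text
clock: 21.53
position: [489.9, -27.3, 95.8]
ee_rot: [-0.079, 0.997, -0.0, 0.0]
contact_force: [-0.8, 0.4, 0.3]
gripper_width: -0.1
grasp_force: 0.0
```

Run:
```python
from h import *
np.set_printoptions(precision=2,suppress=True)
strip()
```

```text
21.5333 [489.89 -27.32  95.78] [ 479.39 -104.54   95.78] [-0.7   0.52  0.25]
961 [[ 429.99 -251.95   83.53]
 [ 439.17 -131.09   91.99]
 [ 448.3    47.07   94.43]]  phi 78.45610435335651
```

Let it sink the last bit by itself: retreat upward and wait, then check.

apply_moves --delta_rot '[[0, 0, 0], [0, 0, 0], [0, 0, 0], [0, 0, 0], [0, 0, 0], [0, 0, 0], [0, 0, 0], [0, 0, 0], [0, 0, 0], [0, 0, 0], [0, 0, 0], [0, 0, 0], [0, 0, 0], [0, 0, 0], [0, 0, 0], [0, 0, 0], [0, 0, 0], [0, 0, 0], [0, 0, 0], [0, 0, 0]]' --xyz '[[0, 0, -0.5], [0, 0, -1], [0, 0, -1], [0, 0, -1], [0, 0, 0], [0, 0, 0], [0, 0, 0], [0, 0, 0], [0, 0, 0], [0, 0, 0], [0, 0, 0], [0, 0, 0], [0, 0, 0], [0, 0, 0], [0, 0, 0], [0, 0, 0], [0, 0, 0], [0, 0, 0], [0, 0, 0], [0, 0, 0]]' --hand '[1, 1, 1, 1, 1, 1, 1, 1, 1, 1, 1, 1, 1, 1, 1, 1, 1, 1, 1, 1]'

```text
clock: 23.25
position: [490.2, -27.2, 183.8]
ee_rot: [-0.079, 0.997, 0.0, 0.001]
contact_force: [-0.4, 0.3, -0.0]
gripper_width: 0.1
grasp_force: 0.0
```

Run:
```python
from h import *
np.set_printoptions(precision=2,suppress=True)
strip()
```

```text
23.25 [490.17 -27.2  183.77] [ 479.68 -104.46  183.77] [-0.39  0.41 -0.02]
945 [[ 427.05 -252.35    0.78]
 [ 437.01 -128.86   71.99]
 [ 446.11   49.27   74.28]]  phi 86.16386128371126
```

apply_moves --delta_rot '[[0, 0, 0], [0, 0, 0], [0, 0, 0], [0, 0, 0], [0, 0, 0], [0, 0, 0], [0, 0, 0], [0, 0, 0], [0, 0, 0], [0, 0, 0], [0, 0, 0], [0, 0, 0]]' --xyz '[[0, 0, -1], [0, 0, -1], [0, 0, -1], [0, 0, -1], [0, 0, -1], [0, 0, 0], [0, 0, 0], [0, 0, 0], [0, 0, 0], [0, 0, 0], [0, 0, 0], [0, 0, 0]]' --hand '[1, 1, 1, 1, 1, 1, 1, 1, 1, 1, 1, 1]'

```text
clock: 24.3
position: [489.7, -27.3, 308.1]
ee_rot: [-0.079, 0.997, -0.0, 0.0]
contact_force: [-0.0, 0.4, -0.7]
gripper_width: -0.2
grasp_force: 0.0
```

Run:
```python
from h import *
np.set_printoptions(precision=2,suppress=True)
strip()
p,W,wood,blk,box=geo("side"); D=W@CX;L=W@CY
m=(abs(L+97)<140)&(D>455)&(D<575)&(W[...,2]>60)&(W[...,2]<90); A=np.stack([D[m],L[m],np.ones(m.sum())],1)
c=np.linalg.lstsq(A,W[...,2][m],rcond=None)[0]; print("plane slope deg",np.degrees(c[:2]),"z mid",c@[515,-97,1])
cv2.imwrite("pics/e.png",cv2.resize(cv2.cvtColor(p["frame"],cv2.COLOR_RGB2BGR)[140:420,160:380],None,fx=2.1,fy=2.1))
```

```text
24.3 [489.72 -27.28 308.1 ] [ 479.23 -104.48  308.1 ] [ 0.04  0.41 -0.71]
977 [[ 426.82 -252.      0.35]
 [ 436.99 -131.91   72.  ]
 [ 446.37   47.83   74.22]]  phi 86.15901621146766
plane slope deg [ 0.98 -0.01] z mid 73.53929775653911
```

View pics/e.png

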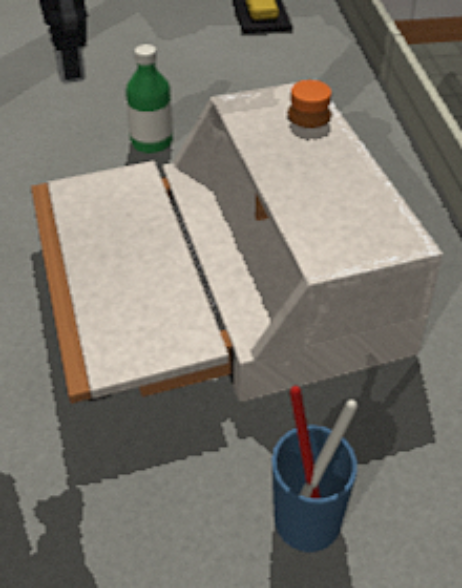

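The picture shows the flap lying flat on both supports (free edge from (40,185) to (80,395) in the crop). The jar, bottle and tumbler look unmoved, and the arm is clear.

```bash
python3 -c "
from bench import arm
print(arm.job_done())"
```

```text
the job is handed in; nothing more can be done
None
```

I pulled both supports out to their stops, then lowered the flap, which now rests level on them; the jar, bottle and tumbler look unmoved, the drawer was never touched, and I handed the job in at about 24 s (no verdict was returned).

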